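Pin the bow maker's template in the drilling jig

ROBOT

A 6-joint arm with a two-finger parallel gripper is mounted at the origin on the work surface. World frame = base frame: x ahead of the robot, y to its left, z up, the work surface at z = 0. Lengths are in mm, angles in rad, forces in N, time in s.
With the tool pointing down it reaches from about 250 to 725 mm from the base axis. Payload 4 kg.
Tool frame: the origin (TCP) lies at the very end of the fingers, on their centre line; the grasp point (between the pads) lies 19 mm behind it; z points along the fingers, y is the direction in which the jaws open and shut (so a half turn about z gives the same grasp; the last joint's range is limited). The gripper opens to 85 mm and grips with 20 to 120 N. Pads are 22 mm wide; open, the fingers measure 114 mm over their backs; the gripper's body (76 mm by 85 mm) begins 54 mm behind the grasp point. The pads swing forward as they close: fully open they stand 13 mm farther back than shut.
Start: joints at [1.349, 0.241, 0.005, 1.335, 0, 1.571], TCP at [109.991, 487.751, 231.306] pointing down, gripper open.
Joint ranges: [-2.72, 2.72], [-1.05, 1.87], [-1.09, 1.28], [-1.99, 2.15], [-1.42, 1.44], [-3.14, 3.14]. Speed limits (rad/s): [2.79, 2.79, 3.14, 3.14, 3.14, 3.14].

INTERFACE

Orientations are given as a rotation vector (axis times angle).
In Python, from cell import arm gives the robot as it stands.
- The arm moves only by the tool arm_command, never from a script. Its argument "series" is a list of rows, each a list of 7 numbers: the shift along the tool's x, y, z scaled (see below), then the turn, a rotation vector about the tool's x, y, z scaled (see below), then the opening, from 0 (shut) to 1 (fully open). A call has 1 to 8 rows; each row is the pose to reach, as a shift and turn from the pose measured when the call began, along the tool's axes at that moment, turning the shorter way round; what a row does not reach only later rows make up. The controller multiplies each number of a shift by 0.3 m and each number of a turn by 2 pi rad. A row lasts 1/12 s, in which the tool goes at most 41.7 mm and 7.16 degrees, less where a joint would pass 70% of its speed; a pose out of reach is approached as far as the arm can. A call with a number of a shift or a turn outside -1 to 1 is refused whole. A call with a gripper value outside its range is refused whole. The fingers move at their own pace and stop on an object; the grip force is fixed at half the most. Time passes only in rows, so rows that repeat a pose let the fingers close. It gives the time, the measured TCP pose, the force and the opening at its end, in the units of the state.
- arm.state(): the state, without advancing time (a new reading comes with each control period).
- arm.grab_frame(name): name is "scene" or "top"; returns the picture (384x512x3 uint8, blue, green, red); there is no depth.
- arm.camera_params(name): a dict with "fov_y" (degrees; the focal length in pixels is half the picture's height over the tangent of half this angle, whatever the lens; pixels are square), "cx", "cy" (the principal point, pixels), "world_to_cam" (4x4, takes a point from world to camera coordinates). Camera axes: x right, y down, z forward; pixel columns grow to the right and rows downward; lengths in mm; the calibration is good to about 2 mm. A picture is of the moment at which its call begins. camera_params takes no time and is no camera call.
- arm.close_job(): hands the job in, once; it reports no verdict.
Trained networks look in the newest picture that a camera, given by its name, has taken for a name from the list of things; names that differ only in an ending like _2 or _b are one class to them, and where a whole thing is asked for, a point or a joint stands for the part that bears it (a point fixed in the world has none). Each returns a list of dicts, best first, with "confidence" (0 to 1); they miss things now and then, are a little off and sometimes report something else, mostly with a low value. They report only what shows in the picture. A call takes as long as a camera call.
- arm.trace(camera, thing): "pixels" (384x512 bool, what is visible of it) and "uv" ([column, row] in pixels, amid what is visible of it).
- arm.spot_point(camera, thing): "uv" ([column, row] in pixels: a listed point, or the origin of a listed thing).
The state is a dict: "t": time; "q": joint angles; "qd": joint speeds; "effort": joint torques, N m; "eef_pos": TCP position; "tool_rot": TCP orientation; "force": force on the tool from outside, world axes, zero at the start; "wrist_torque": the same for the moment, N m; "opening": finger opening in mm.
Only numpy, scipy, OpenCV 4.12 (cv2) and the standard library are available. Lean on these libraries where they do the work, as an engineer would, in place of code of your own. Each camera call takes 0.05 s, during which the arm holds its last target. There are 200 camera calls.

TASK

Slide the red top sheet out over the open end of the wooden tray until it overhangs, pinch it by the overhanging end, lay it flat across the middle of the blue cork-topped rest block and let go of it. Take it again by its other end, bring it hole end first under the green jig's arm, down flat between the side rails and up to the end stop, then push the yellow knob right down so that the pin goes through the sheet's hole. Leave the black sheet in the tray, do not drop the red one on the bench, do not knock the glue bottle, jar or hammer, and finish with everything let go.

Things in the scene. Friction and masses are not known exactly. Their poses are not given: they have to be found in the camera images.
- template_mid (a point): Centre (half-way up) of the red template: a flat rigid sheet 56 (x) x 150 (y) x 5 mm, about 60 g, with one 15 mm round hole through it. Starts on top of the black sheet in the tray, its long axis along the tray's, hole end towards the tray's open end. Own axes: y runs along its length, hole end at -y (75 mm from here), z up.
- template_eye (a point): Centre of the red template's hole, half-way through the thickness: 45 mm from template_mid along -y, 30 mm from the sheet's hole end. Same axes as template_mid.
- blank_mid (a point): Centre of the black sheet that lies under the red one: same size and hole. It lies on the tray floor and the sill at the open end holds it back.
- tray_edge (a point): Middle of the outer edge of the tray's open end, at the height of the red sheet's underside (33 mm above the bench). Axes: +y points into the tray along its length, -y out of its open end, z up. The sill here is lower than the red sheet's underside, which slides freely out over it.
- rest_top (a point): Centre of the cork top face of the fixed blue rest block, 50 (x) x 56 (y) mm, 30 mm high. Lay the sheet across it along the block's y, so that both ends of the sheet overhang the block.
- jig_seat (a point): Point on the jig's bed on the pin's axis, 30 mm above the bench: the template's hole goes over it. Axes: +y points out of the open entry along the channel, -y to the end stop. The fixed aluminium bed is 81 mm wide and reaches 72 mm to +y; side rails 61 mm apart, 5 mm high, reach 60 mm to +y. The seated template sticks out 48 mm past the bed at +y.
- plunger_knob (a point): Centre of the top face of the yellow knob, 32 mm across and 16 mm high, on the upright pin that passes through the green arm; z up. With the knob up (joint 0) it is 155 mm above the bench.
- plunger (a joint): How far the yellow knob and its 10 mm pin have been pushed down, in m: 0 fully up (pin's tapered tip 26 mm above the bed), 0.044 fully down. It starts 0 to 5 mm down, resists with about 4 N of friction and stays where it is left. If the template's hole is not under it, the pin lands on the sheet.
- glue_mid (a point): Bystander: white glue bottle, 52 mm across, 130 mm tall; its centre.
- varnish_mid (a point): Bystander: amber jar with a brass-coloured lid, 66 mm across, 75 mm tall; its centre.
- hammer: Bystander: small hammer lying on the bench; its origin is near its middle.
- tray_floor (a point): Centre of the floor of the fixed dark wooden tray, 96 x 168 mm, floor 28 mm above the bench. Fences at both sides and the closed end reach 37 mm, 1 mm below the red sheet's top face (38 mm): its long sides can be gripped only where it overhangs. 2 to 3 mm play. Pressing lightly on top of the red sheet drags it along. Axes as tray_edge.
- jig_stop (a point): Foot of the end stop's face, on the bed: 30.5 mm from jig_seat towards -y. The stop is 15 mm high above the bed; the sheet's hole end goes up to it. Axes as jig_seat.
- jig_arm (a point): Lower front edge of the green arm, 30 mm wide, that crosses over the channel from behind the stop to 13.5 mm past jig_seat. Its underside is 40 mm above the bed (70 mm above the bench), its top 58 mm above the bed. Axes as jig_seat.

How it is judged (in metres and radians):
On the way, in this order (a step that is already met when the one before it is completed fails the run):
1. the red sheet has been slid, still lying flat at its height in the tray, until its hole end overhangs the open end by at least 25 mm (y of template_eye in the frame of tray_edge below 0.005 m and y of template_mid in the frame of tray_edge above 0 m and z of template_mid in the frame of tray_edge below 0.006 m and angle between template_mid's own z axis and vertical below 0.05 rad), for 0.1 s.
2. the red sheet lies flat and still on the rest block, let go, its centre within 25 mm of the block's (horizontal distance between template_mid and rest_top below 0.025 m and z of template_mid in the frame of rest_top below 0.005 m and angle between template_mid's own z axis and vertical below 0.05 rad and contact force between the fingers and template below 0.05 N and linear speed of template below 0.02 m/s), for 0.2 s.
3. the red sheet lies flat in the jig's channel, its hole within 5 mm of the pin's axis, while the pin is still up (horizontal distance between template_eye and jig_seat below 0.005 m and z of template_mid in the frame of jig_seat below 0.0055 m and angle between template_mid's own z axis and vertical below 0.05 rad and angle between the y axis of template_mid and the y axis of jig_seat, either way round below 0.1 rad and value of joint plunger below 0.018 m), for 0.1 s.
At the end, for the whole second after the job is handed in: The red sheet lies flat and still in the jig (tilt under 0.05 rad, on the bed to 3 mm, within 0.1 rad of the channel), its hole within 5 mm of the pin's axis; the knob is down at least 38 of 44 mm, pin through the hole; the black sheet is in the tray within 20 mm of its start (value of joint plunger above 0.038 m and horizontal distance between template_eye and jig_seat below 0.005 m and z of template_mid in the frame of jig_seat below 0.0055 m and angle between template_mid's own z axis and vertical below 0.05 rad and angle between the y axis of template_mid and the y axis of jig_seat, either way round below 0.1 rad and linear speed of template below 0.02 m/s and z of blank_mid in the frame of tray_edge below 0 m and distance of blank_mid from where it was at the start of the episode below 0.02 m); the robot touches nothing.
It fails at once if the red sheet is dropped on the bench (height (world z) of template_mid below 0.02 m).
It fails at once if the black sheet is moved more than 20 mm (distance of blank_mid from where it was at the start of the episode above 0.02 m).
It fails at once if the glue bottle, the jar or the hammer is moved more than 30 mm or tipped over (distance of any of glue_mid, varnish_mid, hammer from where it was at the start of the episode above 0.03 m or angle between any of glue_mid, varnish_mid's own z axis and vertical above 0.5 rad).
It also fails if it takes over 64 s, if anything falls off the work surface, if the arm or the gripper's body presses on something with over 40 N, if the wrist force passes 120 N, or if a joint passes its speed limit or range.

## Working session

There is one attempt and no reset: what is moved stays moved. The work goes in short steps, Python scripts to look and compute and a tool call to move; the robot and the scene stay as the last step left them, time stands still between calls to the robot, and variables do not carry over. Pictures are saved under pics/ and viewed, about 8 in all and at most 12, crops included, and the job is handed in when it is done.

Besides the shell and the picture viewer there is one more tool, called by a JSON object that holds its "op" and its "data", one argument or row to a line. arm_command: Moves the arm, as the interface text tells. Shifts and turns lie within -1 to 1; 1 stands for 0.3 m of shift or 2 pi rad of turn. Its arguments: {"type":"object","properties":{"series":{"type":"array","items":{"type":"array","items":{"type":"number"}}}},"required":["series"]}

```bash
ls; mkdir -p pics
cat > h.py <<'E'
import numpy as np, cv2
from cell import arm
from scipy.spatial.transform import Rotation as R
def cam(n):
    p=arm.camera_params(n); f=192/np.tan(np.radians(p["fov_y"])/2)
    return f,p["cx"],p["cy"],np.array(p["world_to_cam"])
def ray(n,uv):
    f,cx,cy,T=cam(n); d=np.array([(uv[0]-cx)/f,(uv[1]-cy)/f,1.]); 
    return -T[:3,:3].T@T[:3,3], T[:3,:3].T@d
def at_z(n,uv,z):
    o,d=ray(n,uv); return o+d*(z-o[2])/d[2]
def tri(a,b):  # two (name,uv): midpoint, gap
    (o1,d1),(o2,d2)=ray(*a),ray(*b)
    s=np.linalg.lstsq(np.stack([d1,-d2],1),o2-o1,rcond=None)[0]
    p,q=o1+s[0]*d1,o2+s[1]*d2; return (p+q)/2,np.linalg.norm(p-q)
def proj(n,P):
    f,cx,cy,T=cam(n); c=T[:3,:3]@np.array(P)+T[:3,3]; return np.array([cx+f*c[0]/c[2],cy+f*c[1]/c[2]])
E
python3 - <<'E'
from h import *
np.set_printoptions(precision=1,suppress=True)
print(arm.state())
ims=[]
for n in("scene","top"):
    im=arm.grab_frame(n); cv2.imwrite(f"pics/{n}0.png",im)
    f,cx,cy,T=cam(n); print(n,f,cx,cy,ray(n,(cx,cy)))
for k in("template_mid","template_eye","blank_mid","tray_edge","tray_floor","rest_top","jig_seat","jig_stop","jig_arm","plunger_knob","glue_mid","varnish_mid","hammer"):
    u={n:arm.spot_point(n,k) for n in("scene","top")}
    b={n:(np.array(v[0]["uv"]),round(v[0]["confidence"],2)) for n,v in u.items() if v}
    print(k,b, tri(("scene",b["scene"][0]),("top",b["top"][0])) if len(b)==2 else "")
E
```

```text
pics
{'t': 0.0, 'q': array([ 1.3,  0.2,  0. ,  1.3, -0. ,  1.6]), 'qd': array([-0., -0.,  0.,  0.,  0., -0.]), 'effort': array([  0. , -37.2,  25.2,   0. ,  -0. ,   0. ]), 'eef_pos': array([109.8, 487.1, 230.4]), 'tool_rot': array([-0.3, -3.1,  0. ]), 'force': array([ 1. ,  1.2, -0.2]), 'wrist_torque': array([-0., -0., -0.]), 'opening': 85.19113459943293}
scene 427.47179384515 257.8596928793171 191.24062339281122 (array([ 805. , -396.8,  841.9]), array([-0.2,  0.4, -0.9]))
top 468.71725407154423 254.30531356142515 201.24562500821665 (array([ 535.5,  -12.4, 1287.3]), array([ 0., -0., -1.]))
template_mid {'scene': (array([290.4, 108. ]), 0.82), 'top': (array([148.7, 225.8]), 0.9)} (array([528.2, 239.7,  57.2]), np.float64(9.25907756282029))
template_eye {'scene': (array([282.4, 125.9]), 0.81), 'top': (array([165.1, 225.3]), 0.58)} (array([529.1, 202. ,  29.7]), np.float64(8.239852106969133))
blank_mid {'top': (array([239.8, 167.4]), 0.32)} 
tray_edge {'scene': (array([275. , 133.2]), 0.7), 'top': (array([176.6, 227.4]), 0.56)} (array([524.1, 172.1,  30.4]), np.float64(5.390410363668598
[... 676 characters left out ...]
[348.8, 221.3]), 0.78)} (array([ 532.7, -285.1,   50.3]), np.float64(3.054646074566911))
plunger_knob {'scene': (array([139.1, 281.4]), 0.55), 'top': (array([366.3, 223.3]), 0.48)} (array([ 529.2, -301.9,  157. ]), np.float64(2.781733927893775))
glue_mid {'scene': (array([264.7, 280.2]), 0.94), 'top': (array([300. , 162.8]), 0.59)} (array([ 690.5, -158.7,   51.6]), np.float64(1.933501054920132))
varnish_mid {'scene': (array([303.4, 219.4]), 0.55), 'top': (array([238.9, 168.3]), 0.85)} (array([685.1,   5.7,  24.3]), np.float64(5.3888047381484805))
hammer {'scene': (array([338.3, 164.1]), 0.88), 'top': (array([174.9, 172.5]), 0.7)} (array([681.3, 182. ,   9.7]), np.float64(11.795153703529133))
```

View pics/scene0.png

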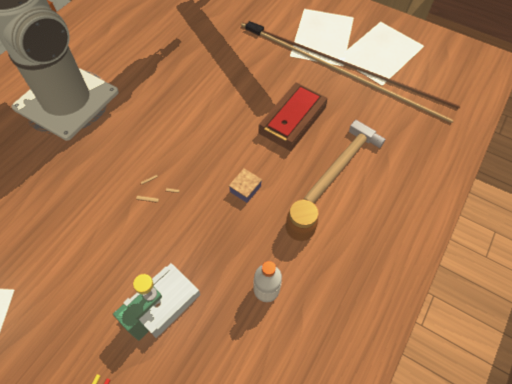

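View pics/top0.png

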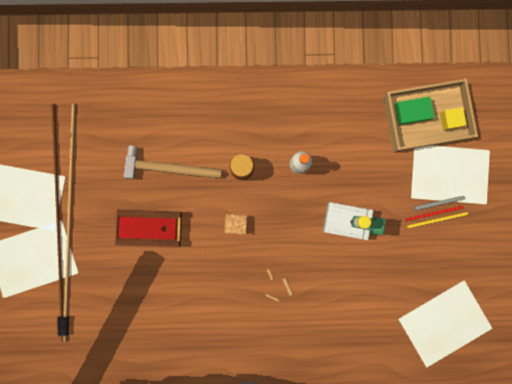

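Two pictures viewed. Both show the tray with the red sheet (top view 118–182, 210–245), cork (235,224), jig (350,221) with its entry to the left (+y), and the jar, glue and hammer farther off in x. Next I'll refine with segmentation.

Run:
```python
from h import *
np.set_printoptions(precision=1,suppress=True)
s=cv2.imread("pics/scene0.png"); t=cv2.imread("pics/top0.png")
a=cv2.resize(t[190:260,110:250],None,fx=4,fy=4,interpolation=cv2.INTER_CUBIC)[:,:400]
def cr(im,x,y,w,h,W=390,H=290): return cv2.resize(im[y:y+h,x:x+w],(W,H),interpolation=cv2.INTER_CUBIC)
m=np.vstack([np.hstack([cr(t,110,196,80,59),cr(t,315,195,80,59)]),np.hstack([cr(s,250,78,94,70),cr(s,110,255,94,70)])])
cv2.imwrite("pics/mosaic.png",m)
def red(im):
    h=cv2.cvtColor(im,cv2.COLOR_BGR2HSV); b,g,r=[im[...,i].astype(int) for i in range(3)]
    return ((r>110)&(g<60)&(b<60)).astype(np.uint8)
for n,im in(("scene",s),("top",t)):
    k=cv2.findContours(red(im),cv2.RETR_EXTERNAL,cv2.CHAIN_APPROX_NONE)[0]
    for c in k:
        if cv2.contourArea(c)<200: continue
        P=np.array([at_z(n,p[0],38)[:2] for p in c],np.float32); r=cv2.minAreaRect(P); print(n,"red",r)
for k in ("rest_top","jig_seat","plunger","plunger_knob"):
    for n in("scene","top"):
        v=arm.trace(n,k); 
        if v: ys,xs=np.nonzero(v[0]["pixels"]); print(k,n,v[0]["confidence"],v[0]["uv"],xs.min(),xs.max(),ys.min(),ys.max(),len(xs))
```

```text
scene red ((528.051513671875, 251.48020935058594), (152.90872192382812, 59.376163482666016), 87.36451721191406)
top red ((527.2549438476562, 251.4817657470703), (151.2034912109375, 60.00862503051758), 87.38746643066406)
rest_top scene 0.82 [245.4, 184.0] 230 260 170 202 638
rest_top top 0.97 [236.6, 226.0] 224 246 215 234 410
jig_seat scene 0.69 [154.6, 299.9] 113 199 265 340 3634
jig_seat top 0.91 [352.3, 220.0] 324 384 203 239 1605
plunger scene 0.73 [144.5, 282.1] 133 151 275 295 312
plunger top 0.46 [365.6, 224.7] 357 370 216 228 131
plunger_knob scene 0.61 [143.5, 281.4] 133 152 274 295 321
```

View pics/mosaic.png

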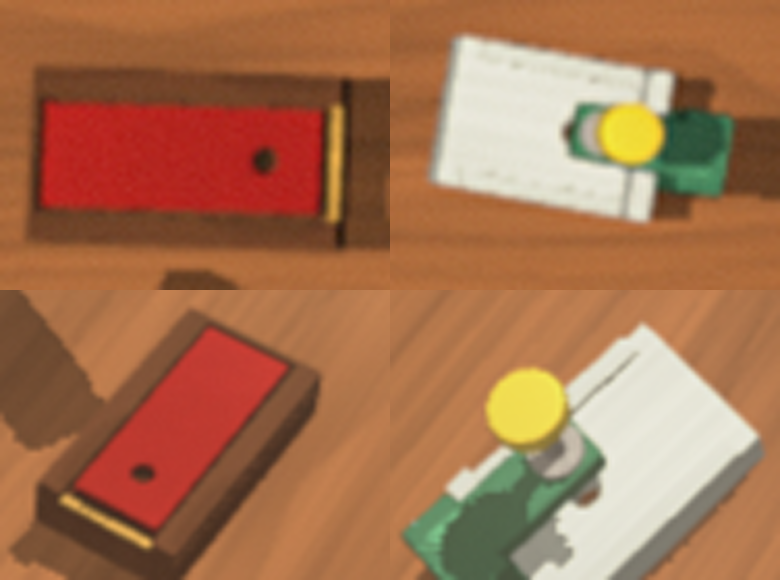

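Picture 3 (mosaic): red sheet with its hole at the tray's open (right, −y) end, sill strip beyond it. The jig bed's entry faces left (+y), tilted a few degrees, with the knob over the arm. The red rectangle agrees in both views at z=38. Now the fits for hole, cork, bed and knob.

Run:
```python
from h import *
np.set_printoptions(precision=1,suppress=True)
I={"scene":cv2.imread("pics/scene0.png"),"top":cv2.imread("pics/top0.png")}
def cont(m):
    k=cv2.findContours(m.astype(np.uint8),cv2.RETR_EXTERNAL,cv2.CHAIN_APPROX_NONE)[0]; return max(k,key=cv2.contourArea)
def box(shape,x0,x1,y0,y1):
    m=np.zeros(shape,bool); m[y0:y1,x0:x1]=1; return m
roi={"scene":dict(hole=(275,292,115,130),cork=(225,265,165,205),jig=(105,205,255,345)),"top":dict(hole=(155,175,218,236),cork=(220,250,210,240),jig=(315,395,195,245))}
kn={}
for n,im in I.items():
    b,g,r=[im[...,i].astype(int) for i in range(3)]; sh=b.shape
    m=box(sh,*roi[n]["hole"])&(r<110)&(r+g+b<190); w=np.argwhere(m); print(n,"hole n",len(w),at_z(n,w.mean(0)[::-1],38))
    m=box(sh,*roi[n]["cork"])&(r>190)&(g>135)&(b>70); print(n,"cork",[cv2.minAreaRect(np.array([at_z(n,p[0],z)[:2] for p in cont(m)],np.float32)) for z in(30,)],m.sum())
    m=box(sh,*roi[n]["jig"])&(r>180)&(g>175)&(b<110); c=cont(m); kn[n]=cv2.fitEllipse(c)[0]; print(n,"knob",cv2.fitEllipse(c),[cv2.minEnclosingCircle(np.array([at_z(n,p[0],z)[:2] for p in c],np.float32)) for z in(150,155)])
    m=box(sh,*roi[n]["jig"])&(b>150)&(abs(r-b)<50); P=np.array([at_z(n,p[0],30)[:2] for p in cont(m)],np.float32); r_=cv2.minAreaRect(P); print(n,"bed",r_,cv2.boxPoints(r_).round(1).tolist())
print("knob tri",tri(("scene",kn["scene"]),("top",kn["top"])))
s=arm.state(); print(s["tool_rot"],R.from_rotvec(s["tool_rot"]).as_matrix())
```

```text
scene hole n 11 [525.  207.6  38. ]
scene cork [((532.8903198242188, 18.60915184020996), (57.00243377685547, 50.654624938964844), 85.18878936767578)] 493
scene knob ((142.25363159179688, 282.44952392578125), (16.185089111328125, 18.667802810668945), 56.83854675292969) [((532.7922973632812, -298.3104553222656), 15.357372283935547), ((534.7592163085938, -299.0220642089844), 15.246354103088379)]
scene bed ((534.6482543945312, -283.88824462890625), (113.89278411865234, 82.11885833740234), 77.43995666503906) [[482.20001220703125, -330.5], [562.2999877929688, -348.3999938964844], [587.0999755859375, -237.1999969482422], [507.0, -219.39999389648438]]
top hole n 15 [525.2 207.   38. ]
top cork [((532.4552612304688, 17.512548446655273), (53.562950134277344, 48.16123962402344), 88.90258026123047)] 366
top knob ((363.89886474609375, 221.60829162597656), (11.302876472473145, 12.136847496032715), 100.38546752929688) [((532.4999389648438, -298.8272399902344), 15.452828407287598), ((532.51318359375, -297.5681457519531), 15.384937286376953)]
top bed ((535.1587524414062, -285.9117431640625), (120.31105041503906, 81.21294403076172), 78.31519317626953) [[483.20001220703125, -336.6000061035156], [562.7000122070312, -353.0], [587.0999755859375, -235.1999969482422], [507.6000061035156, -218.8000030517578]]
knob tri (array([ 532.7, -298.8,  149.7]), np.float64(0.6656159076632162))
[0.3 3.1 0. ] [[-1.   0.2  0. ]
 [ 0.2  1.   0. ]
 [ 0.   0.  -1. ]]
```

```bash
cat >> h.py <<'E'
def rel(x,y,z,phi):  # target: tool down, jaw axis (tool y) at phi deg from world x -> scaled shift and turn
    s=arm.state(); C=R.from_rotvec(s["tool_rot"]); p=np.radians(phi); c,n=np.cos(p),np.sin(p)
    T=R.from_matrix(np.array([[-n,c,0],[c,n,0],[0,0,-1]]))
    return np.round(np.r_[C.inv().apply(np.array([x,y,z])-s["eef_pos"])/300,(C.inv()*T).as_rotvec()/(2*np.pi)],4).tolist()
def show():
    s=arm.state(); m=R.from_rotvec(s["tool_rot"]).as_matrix()
    print("t",round(s["t"],2),"p",s["eef_pos"].round(1),"phi",round(np.degrees(np.arctan2(m[1,1],m[0,1])),2),"tilt",m[:2,2].round(3),"F",s["force"].round(1),"op",round(s["opening"],1))
E
sed -i 's/\[\[-n,c,0\],\[c,n,0\]/[[-n,c,0],[c,n,0]/' h.py
python3 -c "
from h import *
show(); print(rel(528.6,271.5,80,-2.6))"
```

```text
t 1.8 p [110.  487.8 231.3] phi 77.29 tilt [0. 0.] F [-0.1  0.8  0.3] op 85.3
[-1.5197, -0.3962, 0.5044, 0.0, -0.0, 0.2219]
```

{"op": "arm_command", "data": {
  "series": [
    [-0.76, -0.2, 0.2, 0, 0, 0.14, 0],
    [-0.76, -0.2, 0.2, 0, 0, 0.14, 0],
    [-0.76, -0.2, 0.2, 0, 0, 0.14, 0],
    [-0.76, -0.2, 0.2, 0, 0, 0.14, 0],
    [-0.76, -0.2, 0.2, 0, 0, 0.14, 0],
    [-0.76, -0.2, 0.2, 0, 0, 0.14, 0],
    [-0.76, -0.2, 0.2, 0, 0, 0.14, 0],
    [-0.76, -0.2, 0.2, 0, 0, 0.14, 0]
  ]
}}

```text
t: 2.47
eef_pos: [320.7, 377.5, 170.6]
tool_rot: [-1.653, -2.671, 0.002]
force: [-0.6, 0.3, -0.2]
opening: 0.1
```

```bash
python3 -c "
from h import *
show(); print(rel(528.6,271.5,60,-2.6))"
```

```text
t 2.47 p [320.7 377.5 170.6] phi 26.52 tilt [-0.001 -0.001] F [-0.6  0.3 -0.2] op 0.1
[-0.6256, 0.463, 0.3682, -0.0002, 0.0001, 0.0809]
```

{"op": "arm_command", "data": {
  "series": [
    [-0.625, 0.463, 0.368, 0, 0, 0.081, 0],
    [-0.625, 0.463, 0.368, 0, 0, 0.081, 0],
    [-0.625, 0.463, 0.368, 0, 0, 0.081, 0],
    [-0.625, 0.463, 0.368, 0, 0, 0.081, 0],
    [-0.625, 0.463, 0.368, 0, 0, 0.081, 0],
    [-0.625, 0.463, 0.368, 0, 0, 0.081, 0],
    [-0.625, 0.463, 0.368, 0, 0, 0.081, 0],
    [-0.625, 0.463, 0.368, 0, 0, 0.081, 0]
  ]
}}

```text
t: 3.13
eef_pos: [529.3, 270.5, 58.1]
tool_rot: [-2.272, -2.169, 0.006]
force: [-0.1, 0.5, 0.2]
opening: 0.0
```

```bash
python3 -c "
from h import *
cv2.imwrite('pics/s1.png',arm.grab_frame('scene')[60:180,200:360].repeat(3,0).repeat(3,1))
show(); print(rel(528.6,271.5,37.5,-2.6))"
```

```text
t 3.18 p [528.1 271.7  59.3] phi -2.57 tilt [-0.003 -0.001] F [0.5 0.4 1.1] op -0.1
[-0.0004, 0.002, 0.0725, -0.0005, 0.0002, 0.0001]
```

View pics/s1.png

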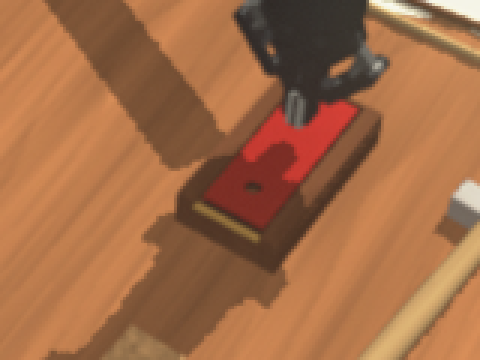

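Picture 4: closed fingertips stand centred over the inner half of the sheet (about 296,120 in the crop), sheet undisturbed. Next: feel down.

{"op": "arm_command", "data": {
  "series": [
    [0, 0.002, 0.05, 0, 0, 0, 0],
    [0, 0.002, 0.06, 0, 0, 0, 0],
    [0, 0.002, 0.064, 0, 0, 0, 0],
    [0, 0.002, 0.068, 0, 0, 0, 0],
    [0, 0.002, 0.071, 0, 0, 0, 0],
    [0, 0.002, 0.072, 0, 0, 0, 0],
    [0, 0.002, 0.072, 0, 0, 0, 0]
  ]
}}

```text
t: 3.77
eef_pos: [528.7, 272.1, 38.3]
tool_rot: [-2.269, -2.171, 0.003]
force: [0.1, -0.1, -0.7]
opening: 0.0
```

{"op": "arm_command", "data": {
  "series": [
    [0, 0, 0.003, 0, 0, 0, 0],
    [0, 0, 0.006, 0, 0, 0, 0],
    [0, 0, 0.006, 0, 0, 0, 0]
  ]
}}

```text
t: 4.02
eef_pos: [528.9, 272.2, 38.1]
tool_rot: [-2.269, -2.171, 0.002]
force: [-2.2, -1.2, 7.8]
opening: -0.5
```

{"op": "arm_command", "data": {
  "series": [
    [-0.008, 0, 0.004, 0, 0, 0, 0],
    [-0.023, 0, 0.004, 0, 0, 0, 0],
    [-0.038, 0, 0.004, 0, 0, 0, 0],
    [-0.053, 0, 0.004, 0, 0, 0, 0],
    [-0.068, 0, 0.004, 0, 0, 0, 0],
    [-0.083, 0, 0.004, 0, 0, 0, 0],
    [-0.098, 0, 0.004, 0, 0, 0, 0],
    [-0.1, 0, 0.004, 0, 0, 0, 0]
  ]
}}

```text
t: 4.68
eef_pos: [528.7, 242.6, 38.1]
tool_rot: [-2.27, -2.171, -0.004]
force: [0.8, 5.3, 5.6]
opening: 0.1
```

```bash
cat >> h.py <<'E'
def redrect(n,z,im=None):
    im=arm.grab_frame(n) if im is None else im
    b,g,r=[im[...,i].astype(int) for i in range(3)]
    k=cv2.findContours(((r>75)&(g<0.4*r)&(b<0.4*r)).astype(np.uint8),cv2.RETR_EXTERNAL,cv2.CHAIN_APPROX_NONE)[0]
    return [[np.round(v,1) for v in cv2.minAreaRect(np.array([at_z(n,p[0],z)[:2] for p in c],np.float32))] for c in k if cv2.contourArea(c)>80]
E
python3 -c "
from h import *
show(); print(redrect('scene',38)); print(redrect('top',38))"
```

```text
t 4.68 p [528.7 242.6  38.1] phi -2.56 tilt [0.001 0.003] F [0.8 5.3 5.6] op 0.1
[[array([526.9, 232.4]), array([114. ,  56.7]), np.float64(87.0)]]
[[array([525.2, 207.3]), array([63.1, 56.8]), np.float64(86.4)], [array([ 551.5, -515.9]), array([  7.9, 158.5]), np.float64(11.6)]]
```

```bash
python3 -c "
from h import *
a=arm.grab_frame('scene')[80:150,240:340]; b=arm.grab_frame('top')[195:255,105:205]
print(arm.spot_point('scene','template_eye')[:1],arm.spot_point('top','template_eye')[:1])
cv2.imwrite('pics/s2.png',cv2.resize(np.vstack([a,b]),None,fx=4,fy=4,interpolation=2))"
```

```text
[{'uv': [282.5, 122.7], 'confidence': 0.65}] [{'uv': [347.9, 222.2], 'confidence': 0.62}]
```

View pics/s2.png

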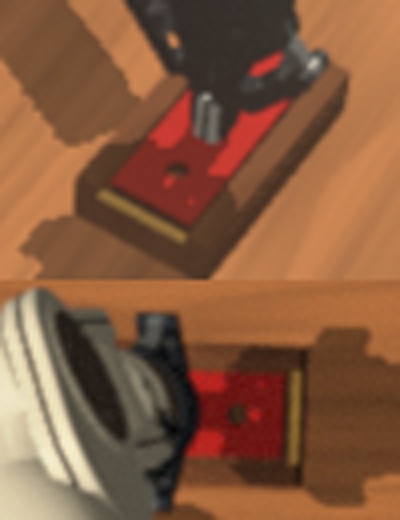

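Picture 5: the sheet hasn't moved (hole at about top 164,228; end at column 176). The tip slid over it. I'll lift, go back and try a different pressure.

{"op": "arm_command", "data": {
  "series": [
    [0, 0, -0.02, 0, 0, 0, 0],
    [0.05, 0, -0.02, 0, 0, 0, 0],
    [0.11, 0, -0.02, 0, 0, 0, 0],
    [0.11, 0, -0.01, 0, 0, 0, 0],
    [0.11, 0, -0.001, 0, 0, 0, 0],
    [0.11, 0, 0.001, 0, 0, 0, 0],
    [0.11, 0, 0.002, 0, 0, 0, 0],
    [0.11, 0, 0.002, 0, 0, 0, 0]
  ]
}}

```text
t: 5.65
eef_pos: [530.1, 276.3, 38.1]
tool_rot: [-2.269, -2.171, -0.005]
force: [-2.1, 3.2, 5.6]
opening: -0.0
```

```bash
python3 -c "
from h import *
show()"
```

```text
t 5.65 p [530.1 276.3  38.1] phi -2.53 tilt [0.001 0.004] F [-2.1  3.2  5.6] op -0.0
```

{"op": "arm_command", "data": {
  "series": [
    [0, 0, 0.001, 0, 0, 0, 0],
    [-0.006, 0, 0.001, 0, 0, 0, 0],
    [-0.012, 0, 0.001, 0, 0, 0, 0],
    [-0.018, 0, 0.001, 0, 0, 0, 0],
    [-0.024, 0, 0.001, 0, 0, 0, 0],
    [-0.03, 0, 0.001, 0, 0, 0, 0],
    [-0.036, 0, 0.001, 0, 0, 0, 0],
    [-0.042, 0, 0.001, 0, 0, 0, 0]
  ]
}}

```text
t: 6.32
eef_pos: [529.9, 263.8, 38.1]
tool_rot: [-2.269, -2.171, -0.007]
force: [0.8, 4.0, 5.4]
opening: -0.1
```

```bash
python3 -c "
from h import *
show(); print(redrect('scene',38)); print(redrect('top',38))"
```

```text
t 6.32 p [529.9 263.8  38.1] phi -2.52 tilt [0.002 0.004] F [0.8 4.  5.4] op -0.1
[[array([527.7, 237.2]), array([146.3,  57.2]), np.float64(87.5)]]
[[array([525.4, 212.7]), array([99.8, 56.8]), np.float64(86.5)], [array([ 551.6, -515.9]), array([  8.1, 158.5]), np.float64(11.3)]]
```

Now it drags: the sheet's end moved 12 mm. I'll carry on with the same light pressure.

{"op": "arm_command", "data": {
  "series": [
    [-0.006, 0, 0.001, 0, 0, 0, 0],
    [-0.015, 0, 0.001, 0, 0, 0, 0],
    [-0.024, 0, 0.001, 0, 0, 0, 0],
    [-0.033, 0, 0.001, 0, 0, 0, 0],
    [-0.042, 0, 0.001, 0, 0, 0, 0],
    [-0.051, 0, 0.001, 0, 0, 0, 0],
    [-0.06, 0, 0.001, 0, 0, 0, 0],
    [-0.069, 0, 0.001, 0, 0, 0, 0]
  ]
}}

```text
t: 7.08
eef_pos: [529.3, 243.0, 38.1]
tool_rot: [-2.269, -2.171, -0.008]
force: [-1.0, 3.5, 5.7]
opening: 0.2
```

{"op": "arm_command", "data": {
  "series": [
    [-0.009, 0, 0.001, 0, 0, 0, 0],
    [-0.018, 0, 0.001, 0, 0, 0, 0],
    [-0.027, 0, 0.001, 0, 0, 0, 0],
    [-0.036, 0, 0.001, 0, 0, 0, 0],
    [-0.045, 0, 0.001, 0, 0, 0, 0],
    [-0.054, 0, 0.001, 0, 0, 0, 0],
    [-0.063, 0, 0.001, 0, 0, 0, 0],
    [-0.07, 0, 0.001, 0, 0, 0, 0]
  ]
}}

```text
t: 7.75
eef_pos: [528.7, 222.3, 38.1]
tool_rot: [-2.269, -2.17, -0.01]
force: [0.4, 3.9, 5.4]
opening: -0.2
```

```bash
python3 -c "
from h import *
show(); print(redrect('scene',38)); print(redrect('top',38))"
```

```text
t 7.75 p [528.7 222.3  38.1] phi -2.53 tilt [0.003 0.006] F [0.4 3.9 5.4] op -0.2
[[array([525.9, 195.4]), array([144.1,  57. ]), np.float64(86.5)]]
[[array([524.9, 169.6]), array([95.9, 56.1]), np.float64(87.0)], [array([ 551.5, -515.9]), array([  7.9, 158.5]), np.float64(11.6)]]
```

{"op": "arm_command", "data": {
  "series": [
    [-0.009, 0, 0.001, 0, 0, 0, 0],
    [-0.018, 0, 0.001, 0, 0, 0, 0],
    [-0.018, 0, 0.001, 0, 0, 0, 0],
    [-0.018, 0, -0.02, 0, 0, 0, 0],
    [-0.018, 0, -0.15, 0, 0, 0, 0.5],
    [-0.2, 0, -0.2, 0, 0, 0, 1],
    [-0.4, 0, -0.2, 0, 0, 0, 1],
    [-0.6, 0, -0.2, 0, 0, 0, 1]
  ]
}}

```text
t: 8.52
eef_pos: [522.2, 91.2, 97.1]
tool_rot: [2.268, 2.173, 0.007]
force: [0.7, -0.7, -0.3]
opening: 47.9
```

```bash
python3 -c "
from h import *
show(); print(redrect('scene',38)); print(redrect('top',38))
im=cv2.imread('pics/top0.png')
print(arm.spot_point('scene','tray_edge')[:1],arm.spot_point('top','tray_edge')[:1])
cv2.imwrite('pics/s3.png',cv2.resize(np.vstack([arm.grab_frame('scene')[80:150,240:340],arm.grab_frame('top')[195:255,105:205]]),None,fx=4,fy=4,interpolation=2))"
```

```text
t 8.52 p [522.2  91.2  97.1] phi -2.45 tilt [0.003 0.003] F [ 0.7 -0.7 -0.3] op 47.9
[[array([526.4, 191.4]), array([151. ,  56.5]), np.float64(87.5)]]
[[array([527.7, 246.7]), array([39.6, 56. ]), np.float64(89.5)], [array([ 551.5, -515.9]), array([  7.9, 158.5]), np.float64(11.5)]]
[{'uv': [273.5, 133.6], 'confidence': 0.69}] []
```

View pics/s3.png

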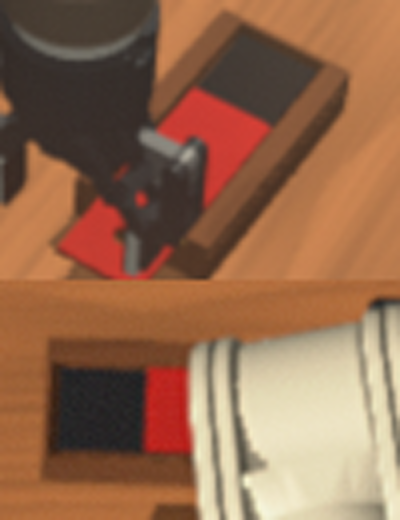

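Picture 6: red sheet overhangs the tray end, flat, black sheet still in the tray. Red mid ≈ (526.4, 191.4), overhang about 48 mm. Next: pinch.

```bash
python3 -c "
from h import *
print(rel(524,137.4,90,-2.5),rel(524,137.4,15,-2.5))"
```

```text
[0.1487, -0.0004, 0.0203, 0.0002, -0.0008, -0.0002] [0.1475, -0.0008, 0.2703, 0.0002, -0.0008, -0.0002]
```

{"op": "arm_command", "data": {
  "series": [
    [0.07, 0, 0, 0, 0, 0, 1],
    [0.148, 0, 0, 0, -0.0008, 0, 1],
    [0.148, 0, 0, 0, -0.0008, 0, 1],
    [0.148, 0, 0.08, 0, -0.0008, 0, 1],
    [0.148, 0, 0.15, 0, -0.0008, 0, 1],
    [0.148, 0, 0.22, 0, -0.0008, 0, 1],
    [0.148, 0, 0.27, 0, -0.0008, 0, 1],
    [0.148, 0, 0.27, 0, -0.0008, 0, 1]
  ]
}}

```text
t: 9.48
eef_pos: [520.7, 137.7, 11.3]
tool_rot: [-2.266, -2.172, 0.01]
force: [-0.4, -0.8, -0.7]
opening: 85.4
```

{"op": "arm_command", "data": {
  "series": [
    [0, 0, 0, 0, 0, 0, 0.5],
    [0, 0, 0, 0, 0, 0, 0.3],
    [0, 0, 0, 0, 0, 0, 0],
    [0, 0, 0, 0, 0, 0, 0],
    [0, 0, 0, 0, 0, 0, 0],
    [0, 0, 0, 0, 0, 0, 0]
  ]
}}

```text
t: 9.98
eef_pos: [521.5, 138.2, 12.2]
tool_rot: [-2.266, -2.173, 0.007]
force: [0.5, 0.4, 1.7]
opening: 54.4
```

{"op": "arm_command", "data": {
  "series": [
    [0, 0, -0.02, 0, 0, 0, 0],
    [0, 0, -0.05, 0, 0, 0, 0],
    [0, 0, -0.09, 0, 0, 0, 0],
    [0, 0, -0.13, 0, 0, 0, 0],
    [0, 0, -0.15, 0, 0, 0, 0],
    [0, 0, -0.15, 0, 0, 0, 0]
  ]
}}

```text
t: 10.48
eef_pos: [523.3, 138.5, 59.5]
tool_rot: [2.268, 2.174, -0.001]
force: [0.3, -0.0, -0.5]
opening: 54.4
```

{"op": "arm_command", "data": {
  "series": [
    [-0.03, 0.002, 0, 0, 0, 0, 0],
    [-0.1, 0.008, 0, 0, 0, 0, 0],
    [-0.2, 0.016, 0, 0, 0, 0, 0],
    [-0.31, 0.025, 0, 0, 0, 0, 0],
    [-0.42, 0.034, 0, 0, 0, 0, 0],
    [-0.51, 0.041, 0, 0, 0, 0, 0],
    [-0.56, 0.045, 0, 0, 0, 0, 0],
    [-0.577, 0.046, 0, 0, 0, 0, 0]
  ]
}}

```text
t: 11.15
eef_pos: [529.0, -38.3, 59.1]
tool_rot: [2.272, 2.169, -0.004]
force: [-0.9, 0.2, -0.5]
opening: 54.6
```

```bash
python3 -c "
from h import *
show(); print(redrect('scene',80));print(redrect('scene',77)); print(redrect('top',80))
cv2.imwrite('pics/s4.png',cv2.resize(np.vstack([arm.grab_frame('scene')[110:220,180:330],arm.grab_frame('top')[185:265,160:310]]),None,fx=3,fy=3,interpolation=2))"
```

```text
t 11.15 p [529.  -38.3  59.1] phi -2.67 tilt [-0.001 -0.002] F [-0.9  0.2 -0.5] op 54.6
[[array([526.9, -40.8]), array([32.6, 55.2]), np.float64(83.7)], [array([535.6,  53.9]), array([78.4, 55.7]), np.float64(85.7)]]
[[array([525.1, -41.3]), array([31.2, 58.8]), np.float64(73.9)], [array([534.4,  56.4]), array([79.1, 55.7]), np.float64(85.7)]]
[[array([536.3,  57.3]), array([69.3, 55.3]), np.float64(85.6)], [array([ 550.9, -499. ]), array([  8.1, 153.2]), np.float64(11.9)]]
```

View pics/s4.png

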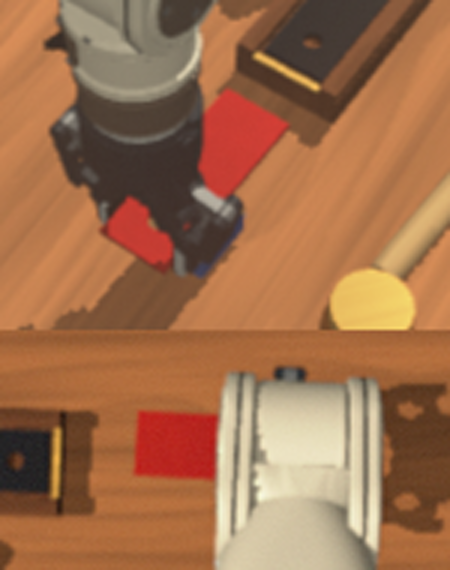

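Picture 7: the sheet is held level over the rest block, far end toward the tray, mid ≈ (533, 17). Next: lower it with a slow last part.

{"op": "arm_command", "data": {
  "series": [
    [0, 0, 0.04, 0, 0, 0, 0],
    [0, 0, 0.08, 0, 0, 0, 0],
    [0, 0, 0.115, 0, 0, 0, 0],
    [0, 0, 0.14, 0, 0, 0, 0],
    [0, 0, 0.15, 0, 0, 0, 0],
    [0, 0, 0.155, 0, 0, 0, 0],
    [0, 0, 0.158, 0, 0, 0, 0],
    [0, 0, 0.158, 0, 0, 0, 0]
  ]
}}

```text
t: 12.07
eef_pos: [529.8, -34.1, 12.2]
tool_rot: [2.266, 2.175, -0.001]
force: [-0.0, -0.0, -0.4]
opening: 54.5
```

{"op": "arm_command", "data": {
  "series": [
    [0, 0, 0.004, 0, 0, 0, 0],
    [0, 0, 0.007, 0, 0, 0, 0],
    [0, 0, 0.009, 0, 0, 0, 0],
    [0, 0, 0.009, 0, 0, 0, 0]
  ]
}}

```text
t: 12.4
eef_pos: [529.8, -34.2, 9.6]
tool_rot: [2.266, 2.175, -0.001]
force: [0.5, 0.3, -0.4]
opening: 54.3
```

```bash
python3 -c "
from h import *
show()
for z in(33,35): print(z,redrect('scene',z),redrect('top',z)[:1])"
```

```text
t 12.4 p [529.8 -34.2   9.6] phi -2.36 tilt [-0. -0.] F [ 0.5  0.3 -0.4] op 54.3
33 [[array([528.7, -38.1]), array([33.2, 53.8]), np.float64(85.3)], [array([536.9,  55.3]), array([79.9, 54.7]), np.float64(86.3)]] [[array([536.7,  59.8]), array([67.8, 55. ]), np.float64(85.5)]]
35 [[array([529.5, -39. ]), array([33.2, 53.9]), np.float64(85.3)], [array([537.5,  54.2]), array([79.7, 54.6]), np.float64(86.3)]] [[array([536.7,  59.6]), array([67.8, 54.9]), np.float64(85.5)]]
```

{"op": "arm_command", "data": {
  "series": [
    [0, 0, 0.002, 0, 0, 0, 0],
    [0, 0, 0.004, 0, 0, 0, 0],
    [0, 0, 0.005, 0, 0, 0, 0],
    [0, 0, 0.005, 0, 0, 0, 0]
  ]
}}

```text
t: 12.93
eef_pos: [529.9, -34.2, 8.9]
tool_rot: [2.266, 2.175, -0.0]
force: [-2.3, -0.3, 6.9]
opening: 54.4
```

{"op": "arm_command", "data": {
  "series": [
    [0, 0, -0.002, 0, 0, 0, 0],
    [0, 0, -0.002, 0, 0, 0, 1],
    [0, 0, -0.002, 0, 0, 0, 1],
    [0, 0, -0.002, 0, 0, 0, 1],
    [0, 0, -0.002, 0, 0, 0, 1],
    [0, 0, -0.002, 0, 0, 0, 1]
  ]
}}

```text
t: 13.43
eef_pos: [529.8, -34.2, 9.3]
tool_rot: [2.266, 2.175, -0.0]
force: [-0.0, 0.3, -0.2]
opening: 85.2
```

{"op": "arm_command", "data": {
  "series": [
    [0, 0, -0.05, 0, 0, 0, 1],
    [0, 0, -0.15, 0, 0, 0, 1],
    [0, 0, -0.25, 0, 0, 0, 1],
    [0, 0, -0.3, 0, 0, 0, 1],
    [0.05, 0, -0.3, 0, 0, 0, 1],
    [0.2, 0, -0.3, 0, 0, 0, 1],
    [0.34, 0, -0.3, 0, 0, 0, 1],
    [0.36, 0, -0.3, 0, 0, 0, 1]
  ]
}}

```text
t: 14.1
eef_pos: [534.6, 78.5, 99.6]
tool_rot: [-2.261, -2.18, -0.004]
force: [-0.6, -0.5, 0.4]
opening: 85.5
```

```bash
python3 -c "
from h import *
show()
for z in(33,35): print(z,redrect('scene',z),redrect('top',z)[:2])
print([arm.spot_point(n,'template_eye')[:1] for n in('scene','top')])
cv2.imwrite('pics/s5.png',cv2.resize(np.vstack([arm.grab_frame('scene')[110:220,180:330],arm.grab_frame('top')[185:265,160:310]]),None,fx=3,fy=3,interpolation=2))"
```

```text
t 14.1 p [534.6  78.5  99.6] phi -2.09 tilt [0.001 0.002] F [-0.6 -0.5  0.4] op 85.5
33 [[array([534.8,  20.5]), array([148.8,  55.4]), np.float64(85.8)]] [[array([532.9,   2.9]), array([117.9,  54.8]), np.float64(85.5)], [array([ 551.6, -517.9]), array([  8. , 159.2]), np.float64(11.6)]]
35 [[array([535.5,  19.7]), array([147.9,  55.3]), np.float64(85.9)]] [[array([5.335e+02, 1.000e-01]), array([109.5,  55.9]), np.float64(88.8)], [array([ 551.6, -517.1]), array([  7.9, 158.9]), np.float64(11.3)]]
[[{'uv': [233.0, 199.5], 'confidence': 0.72}], [{'uv': [250.6, 221.4], 'confidence': 0.56}]]
```

View pics/s5.png

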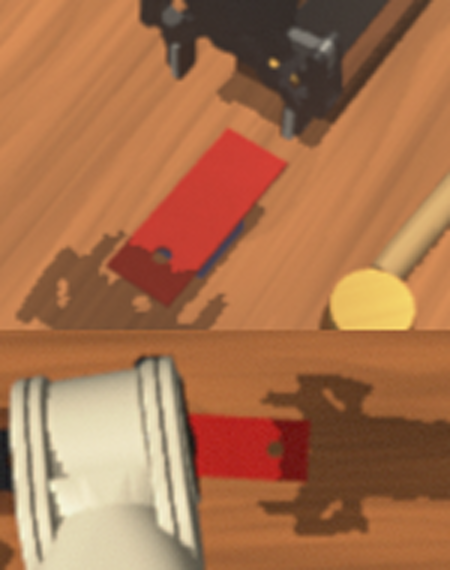

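Picture 8: the sheet lies flat across the rest block, gripper clear, hole end to −y. Mid ≈ (534.8, 19.4), axis 85.7°. Next: regrasp the +y end.

```bash
python3 -c "
from h import *
show();print(rel(538.8,72.2,80,-4.3))"
```

```text
t 14.5 p [534.2  72.5  99.1] phi -2.46 tilt [-0.    -0.001] F [ 0.6  0.4 -0.2] op 85.4
[-0.0003, 0.0155, 0.0638, -0.0, 0.0001, 0.0051]
```

{"op": "arm_command", "data": {
  "series": [
    [0, 0.0155, 0.02, 0, 0, 0.0051, 1],
    [0, 0.0155, 0.06, 0, 0, 0.0051, 1],
    [0, 0.0155, 0.12, 0, 0, 0.0051, 1],
    [0, 0.0155, 0.19, 0, 0, 0.0051, 1],
    [0, 0.0155, 0.25, 0, 0, 0.0051, 1],
    [0, 0.0155, 0.28, 0, 0, 0.0051, 1],
    [0, 0.0155, 0.294, 0, 0, 0.0051, 1],
    [0, 0.0155, 0.294, 0, 0, 0.0051, 1]
  ]
}}

```text
t: 15.17
eef_pos: [538.2, 71.6, 10.2]
tool_rot: [-2.304, -2.135, 0.003]
force: [-0.8, 0.5, 1.4]
opening: 85.1
```

{"op": "arm_command", "data": {
  "series": [
    [0, 0, 0, 0, 0, 0, 1],
    [0, 0, 0, 0, 0, 0, 0.4],
    [0, 0, 0, 0, 0, 0, 0],
    [0, 0, 0, 0, 0, 0, 0],
    [0, 0, 0, 0, 0, 0, 0],
    [0, 0, 0, 0, 0, 0, 0],
    [0, 0, 0, 0, 0, 0, 0]
  ]
}}

```text
t: 15.75
eef_pos: [539.0, 71.7, 11.1]
tool_rot: [2.304, 2.135, -0.001]
force: [-0.6, 0.1, 5.1]
opening: 54.5
```

```bash
python3 -c "
from h import *
show()
for z in(35,): print(z,redrect('scene',z),redrect('top',z)[:2])"
```

```text
t 15.75 p [539.   71.7  11.1] phi -4.35 tilt [-0.    -0.001] F [-0.6  0.1  5.1] op 54.5
35 [[array([534.4,  18.8]), array([143.8,  54.5]), np.float64(84.7)]] [[array([532. ,  -6.3]), array([99.3, 55. ]), np.float64(85.1)], [array([ 551.6, -517.1]), array([  7.9, 158.9]), np.float64(11.3)]]
```

Gripped: eye is ≈98 mm ahead of the TCP along the sheet. Next: lift and go to the pre-entry pose.

{"op": "arm_command", "data": {
  "series": [
    [0, 0, -0.01, 0, 0, 0, 0],
    [0, 0, -0.03, 0, 0, 0, 0],
    [0, 0, -0.06, 0, 0, 0, 0],
    [0, 0, -0.09, 0, 0, 0, 0],
    [0, 0, -0.1, 0, 0, 0, 0],
    [0, 0, -0.1, 0, 0, 0, 0]
  ]
}}

```text
t: 16.35
eef_pos: [540.2, 71.9, 42.7]
tool_rot: [2.303, 2.134, 0.003]
force: [0.2, 0.8, -0.4]
opening: 54.4
```

```bash
python3 -c "
from h import *
show();print(rel(575.7,-94.8,41,-12))"
```

```text
t 16.35 p [540.2  71.9  42.7] phi -4.35 tilt [ 0.003 -0.   ] F [ 0.2  0.8 -0.4] op 54.4
[-0.545, 0.1602, 0.0061, 0.0004, 0.0, 0.0213]
```

{"op": "arm_command", "data": {
  "series": [
    [-0.04, 0.012, 0, 0, 0, 0.003, 0],
    [-0.11, 0.035, 0, 0, 0, 0.006, 0],
    [-0.2, 0.06, 0, 0, 0, 0.01, 0],
    [-0.3, 0.09, 0, 0, 0, 0.014, 0],
    [-0.4, 0.12, 0, 0, 0, 0.018, 0],
    [-0.48, 0.145, 0, 0, 0, 0.0213, 0],
    [-0.53, 0.158, 0, 0, 0, 0.0213, 0],
    [-0.545, 0.16, 0, 0, 0, 0.0213, 0]
  ]
}}

```text
t: 17.02
eef_pos: [575.8, -98.4, 42.4]
tool_rot: [2.444, 1.969, 0.002]
force: [0.6, 0.1, -0.6]
opening: 54.5
```

{"op": "arm_command", "data": {
  "series": [
    [0, 0, 0, 0, 0, 0, 0],
    [0, 0, 0, 0, 0, 0, 0],
    [0, 0, 0, 0, 0, 0, 0]
  ]
}}

```text
t: 17.27
eef_pos: [575.3, -97.7, 42.1]
tool_rot: [2.444, 1.97, 0.001]
force: [0.5, -0.3, -0.9]
opening: 54.8
```

```bash
python3 -c "
from h import *
show()
S=arm.grab_frame('scene');T=arm.grab_frame('top')
for z in(62,65,68): print(z,redrect('scene',z,S),redrect('top',z,T)[:2])
print([(arm.spot_point(n,'template_eye')[:1],arm.spot_point(n,'template_mid')[:1]) for n in('scene','top')])
cv2.imwrite('pics/s6.png',cv2.resize(np.vstack([S[190:340,110:290],T[185:260,260:440]]),None,fx=2.6,fy=2.6,interpolation=2))"
```

```text
t 17.27 p [575.3 -97.7  42.1] phi -12.25 tilt [ 0.002 -0.001] F [ 0.5 -0.3 -0.9] op 54.8
62 [[array([ 561.1, -157.3]), array([128.8,  54. ]), np.float64(76.2)]] [[array([ 551.5, -506.2]), array([  8.3, 155.5]), np.float64(11.3)]]
65 [[array([ 562.1, -158.2]), array([128.3,  53.8]), np.float64(76.2)]] [[array([ 551.4, -505. ]), array([  8.2, 155.1]), np.float64(11.3)]]
68 [[array([ 563. , -159.1]), array([127.8,  53.6]), np.float64(76.2)]] [[array([ 551.4, -503.8]), array([  8.2, 154.7]), np.float64(11.3)]]
[([{'uv': [193.3, 261.7], 'confidence': 0.7}], [{'uv': [211.6, 239.6], 'confidence': 0.73}]), ([{'uv': [316.2, 213.3], 'confidence': 0.68}], [])]
```

View pics/s6.png

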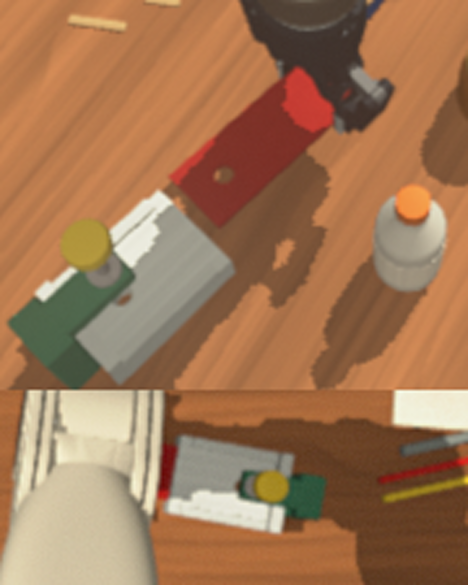

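Picture 9: the sheet is held before the jig entry, hole leading; the bed's entry is a few mm ahead. I need finer angles, so I'll fit lines to the edges.

```bash
cat > edges.py <<'E'
from h import *
np.set_printoptions(precision=2,suppress=True)
def sides(n,m,z):
    k=cv2.findContours(m.astype(np.uint8),cv2.RETR_EXTERNAL,cv2.CHAIN_APPROX_NONE)[0]; c=max(k,key=cv2.contourArea)
    P=np.array([at_z(n,p[0],z)[:2] for p in c],np.float32); r=cv2.minAreaRect(P); B=cv2.boxPoints(r)
    for i in range(4):
        a,b=B[i],B[(i+1)%4]; L=np.linalg.norm(b-a); u=(b-a)/L; s=(P-a)@u; d=(P-a)@np.array([-u[1],u[0]])
        q=P[(abs(d)<4)&(s>8)&(s<L-8)]
        if len(q)<5: continue
        v=cv2.fitLine(q,cv2.DIST_HUBER,0,.01,.01).ravel(); print(n,"len",L.round(1),"n",len(q),"ang",np.degrees(np.arctan2(v[1],v[0])).round(2)%180,"pt",v[2:])
def red(im,roi):
    b,g,r=[im[...,i].astype(int) for i in range(3)]; m=np.zeros(b.shape,bool); x0,x1,y0,y1=roi; m[y0:y1,x0:x1]=1
    return m&(r>75)&(g<0.4*r)&(b<0.4*r)
def white(im,roi):
    b,g,r=[im[...,i].astype(int) for i in range(3)]; m=np.zeros(b.shape,bool); x0,x1,y0,y1=roi; m[y0:y1,x0:x1]=1
    return m&(b>140)&(abs(r-b)<50)
E
python3 - <<'E'
from edges import *
S0=cv2.imread("pics/scene0.png");T0=cv2.imread("pics/top0.png")
print("bed");sides("scene",white(S0,(105,205,255,345)),30);sides("top",white(T0,(315,395,195,245)),30)
S=arm.grab_frame('scene');print("sheet");sides("scene",red(S,(150,250,200,300)),66)
e=[arm.spot_point(n,'template_eye')[0]["uv"] for n in("scene",)]; print(at_z("scene",e[0],63.5)); show()
b,g,r=[S[...,i].astype(int) for i in range(3)]
E
```

```text
bed
scene len 82.3 n 8 ang 164.69 pt [ 544.77 -343.77]
scene len 113.8 n 41 ang 77.61 pt [ 574.4  -292.03]
scene len 82.3 n 23 ang 167.84 pt [ 548.66 -228.95]
scene len 113.8 n 18 ang 76.81 pt [ 501.86 -247.19]
top len 82.5 n 13 ang 168.83 pt [ 522.11 -343.59]
top len 122.0 n 38 ang 78.27 pt [ 574.5  -292.17]
top len 82.5 n 25 ang 168.25 pt [ 546.15 -227.29]
top len 122.0 n 38 ang 78.42 pt [ 496.54 -278.44]
sheet
scene len 129.6 n 31 ang 76.97 pt [ 589.73 -157.65]
scene len 53.9 n 6 ang 157.85 pt [567.03 -94.57]
scene len 129.6 n 44 ang 76.38 pt [ 537.51 -154.93]
[ 557.35 -188.56   63.5 ]
t 17.67 p [575.9 -97.9  42.5] phi -12.24 tilt [ 0. -0.] F [ 0.2 -0.4 -0.4] op 54.1
```

Run:
```python
from edges import *
S=arm.grab_frame('scene');T=arm.grab_frame('top')
m=red(S,(150,250,200,300)).astype(np.uint8)
k,h=cv2.findContours(m,cv2.RETR_CCOMP,cv2.CHAIN_APPROX_NONE)
f=m*0; c=max(k,key=cv2.contourArea); cv2.drawContours(f,[c],-1,1,-1)
w=np.argwhere((f==1)&(m==0)); print("hole px",len(w),w.mean(0)[::-1],at_z("scene",w.mean(0)[::-1],66),at_z("scene",w.mean(0)[::-1],63))
P=np.array([at_z("scene",p[0],66)[:2] for p in c]); u=np.array([np.cos(np.radians(76.7)),np.sin(np.radians(76.7))])
s=P@u; e=P[s<s.min()+3]; print("scene hole end",e.mean(0),"s",s.min(),"n-range",(P@np.array([u[1],-u[0]])).min(),(P@np.array([u[1],-u[0]])).max())
m=red(T,(310,335,190,250)); w=np.argwhere(m); print("top strip",len(w),w.min(0),w.max(0))
if len(w):
    P=np.array([at_z("top",p[::-1],66)[:2] for p in w]); s=P@u; print("top hole end s",s.min(),np.percentile(s,4),"n",(P@np.array([u[1],-u[0]])).min(),(P@np.array([u[1],-u[0]])).max(), P[s<s.min()+3].mean(0))
print("tcp s,n",arm.state()["eef_pos"][:2]@u,arm.state()["eef_pos"][:2]@np.array([u[1],-u[0]]))
```

```text
hole px 39 [208.67 246.49] [ 564.  -162.7   66. ] [ 563.07 -161.79   63.  ]
scene hole end [ 526.73 -214.59] s -88.76234276608045 n-range 557.3395206971674 611.100484106193
top strip 83 [205 321] [226 327]
top hole end s -88.72664170746552 -87.9501599475207 n 556.6484246035361 611.9792218690303 [ 546.47 -218.67]
tcp s,n 36.90035272642029 583.0547438894083
```

```bash
python3 -c "
from h import *
show();print(rel(574.5,-97.7,20.6,-11.25))"
```

```text
t 17.77 p [575.9 -98.2  42.5] phi -12.27 tilt [ 0.003 -0.002] F [-0.9 -0.1 -0.2] op 54.3
[0.0008, -0.0052, 0.073, 0.0005, 0.0001, -0.0028]
```

{"op": "arm_command", "data": {
  "series": [
    [0.0008, -0.005, 0.02, 0.0003, 0, -0.0028, 0],
    [0.0008, -0.005, 0.05, 0.0003, 0, -0.0028, 0],
    [0.0008, -0.005, 0.07, 0.0003, 0, -0.0028, 0],
    [0.0008, -0.005, 0.073, 0.0003, 0, -0.0028, 0],
    [0.0008, -0.005, 0.073, 0.0003, 0, -0.0028, 0],
    [0.0008, -0.005, 0.073, 0.0003, 0, -0.0028, 0]
  ]
}}

```text
t: 18.27
eef_pos: [574.4, -97.7, 20.2]
tool_rot: [2.428, 1.992, -0.0]
force: [-0.5, -0.1, 0.4]
opening: 54.7
```

Run:
```python
from edges import *
show()
S=arm.grab_frame('scene');T=arm.grab_frame('top')
j=np.array([.206,.9785]);n=np.array([.9785,-.206])
for nm,im,roi in(("scene",S,(150,250,200,310)),("top",T,(310,335,190,250))):
    m=red(im,roi); k=cv2.findContours(m.astype(np.uint8),cv2.RETR_EXTERNAL,cv2.CHAIN_APPROX_NONE)[0]; c=max(k,key=cv2.contourArea)
    P=np.array([at_z(nm,p[0],44.5)[:2] for p in c]); print(nm,"j",(P@j).min(),"n",(P@n).min(),(P@n).max()); 
sides("scene",red(S,(150,250,200,310)),44.5)
print(rel(552.9,-200.2,20.6,-11.25))
```

```text
t 18.27 p [574.4 -97.7  20.2] phi -11.26 tilt [ 0. -0.] F [-0.5 -0.1  0.4] op 54.7
scene j -60.249285578360954 n 556.5387793111835 610.3017530762983
top j -103.42504789904405 n 555.430075442499 610.3054675816529
scene len 85.5 n 26 ang 77.89 pt [ 592.15 -144.48]
scene len 53.8 n 8 ang 158.45 pt [565.86 -94.62]
scene len 85.5 n 23 ang 79.05 pt [ 544.95 -122.95]
[-0.3491, -0.0049, 0.0008, 0.0003, 0.0001, -0.0]
```

Aligned: centreline within about 0.5 mm, angle within 0.5°, both views agree. Next: insert.

{"op": "arm_command", "data": {
  "series": [
    [-0.02, -0.001, 0, 0, 0, 0, 0],
    [-0.06, -0.002, 0, 0, 0, 0, 0],
    [-0.11, -0.003, 0, 0, 0, 0, 0],
    [-0.17, -0.004, 0, 0, 0, 0, 0],
    [-0.23, -0.005, 0, 0, 0, 0, 0],
    [-0.29, -0.006, 0, 0, 0, 0, 0],
    [-0.33, -0.006, 0, 0, 0, 0, 0],
    [-0.347, -0.006, 0, 0, 0, 0, 0]
  ]
}}

```text
t: 19.03
eef_pos: [552.1, -202.1, 21.1]
tool_rot: [2.429, 1.988, 0.0]
force: [-0.0, 0.3, -0.7]
opening: 54.3
```

{"op": "arm_command", "data": {
  "series": [
    [0, 0, 0, 0, 0, 0, 0],
    [0, 0, 0, 0, 0, 0, 0],
    [0, 0, 0, 0, 0, 0, 0]
  ]
}}

```text
t: 19.28
eef_pos: [552.2, -201.7, 21.1]
tool_rot: [2.429, 1.988, 0.001]
force: [0.3, 0.3, -1.0]
opening: 54.5
```

Run:
```python
from edges import *
show()
S=arm.grab_frame('scene');T=arm.grab_frame('top')
j=np.array([.206,.9785]);n=np.array([.9785,-.206])
for nm,im,roi in(("scene",S,(90,250,200,350)),("top",T,(310,395,190,250))):
    m=red(im,roi); k=cv2.findContours(m.astype(np.uint8),cv2.RETR_EXTERNAL,cv2.CHAIN_APPROX_NONE)[0]; c=max(k,key=cv2.contourArea)
    P=np.array([at_z(nm,p[0],44.5)[:2] for p in c]); print(nm,"j",(P@j).min(),"n",(P@n).min(),(P@n).max()); 
sides("scene",red(S,(90,250,200,350)),44.5);sides("top",red(T,(310,395,190,250)),44.5)
print(rel(552.9,-200.2,20.6,-11.25))
cv2.imwrite('pics/s7.png',np.vstack([cv2.resize(S[240:340,100:250],(600,400),interpolation=2),cv2.resize(T[195:245,310,None].repeat(1,1) if 0 else T[195:245,290:440],(600,200),interpolation=2)]))
```

```text
t 19.28 p [ 552.2 -201.7   21.1] phi -11.4 tilt [ 0. -0.] F [ 0.3  0.3 -1. ] op 54.5
scene j -148.64023769083641 n 557.5098408972849 610.0975378872583
top j -71.09057445985854 n 554.6778302274391 567.7194034077895
scene len 57.6 n 22 ang 77.04 pt [ 569.41 -247.57]
scene len 52.2 n 15 ang 165.25 pt [ 551.35 -210.46]
scene len 57.6 n 32 ang 76.28 pt [ 521.22 -235.96]
[0.0038, 0.0011, 0.0016, 0.0004, 0.0002, -0.0003]
```

View pics/s7.png

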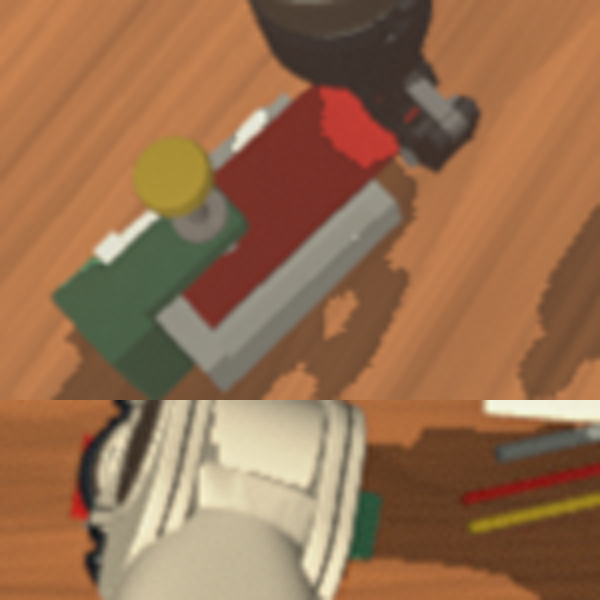

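Picture 10: the sheet is under the arm between the rails, just short of the stop, with no contact force. Next: lower it.

{"op": "arm_command", "data": {
  "series": [
    [0.002, 0, 0.006, 0, 0, 0, 0],
    [0.002, 0, 0.014, 0, 0, 0, 0],
    [0.002, 0, 0.022, 0, 0, 0, 0],
    [0.002, 0, 0.028, 0, 0, 0, 0],
    [0.002, 0, 0.031, 0, 0, 0, 0],
    [0.002, 0, 0.031, 0, 0, 0, 0]
  ]
}}

```text
t: 19.88
eef_pos: [552.4, -200.4, 11.7]
tool_rot: [2.429, 1.99, 0.001]
force: [-0.1, 1.8, 0.5]
opening: 54.6
```

{"op": "arm_command", "data": {
  "series": [
    [0, 0, 0.002, 0, 0, 0, 0],
    [0, 0, 0.004, 0, 0, 0, 0],
    [0, 0, 0.006, 0, 0, 0, 0],
    [0, 0, 0.006, 0, 0, 0, 0]
  ]
}}

```text
t: 20.22
eef_pos: [552.4, -200.3, 10.9]
tool_rot: [2.428, 1.989, 0.001]
force: [-2.3, 1.2, 7.0]
opening: 54.6
```

Contact at the expected bed level. Ease off and push to the stop.

{"op": "arm_command", "data": {
  "series": [
    [0, 0, 0, 0, 0, 0, 0],
    [-0.003, 0, 0, 0, 0, 0, 0],
    [-0.006, 0, 0, 0, 0, 0, 0],
    [-0.009, 0, 0, 0, 0, 0, 0],
    [-0.011, 0, 0, 0, 0, 0, 0],
    [-0.011, 0, 0, 0, 0, 0, 0]
  ]
}}

```text
t: 20.72
eef_pos: [552.4, -203.5, 11.3]
tool_rot: [2.428, 1.989, 0.003]
force: [0.3, 2.8, 5.7]
opening: 54.3
```

{"op": "arm_command", "data": {
  "series": [
    [-0.003, 0, 0, 0, 0, 0, 0],
    [-0.006, 0, 0, 0, 0, 0, 0],
    [-0.008, 0, 0, 0, 0, 0, 0],
    [-0.008, 0, 0, 0, 0, 0, 0]
  ]
}}

```text
t: 21.05
eef_pos: [552.5, -204.2, 11.4]
tool_rot: [2.428, 1.992, 0.008]
force: [0.5, 7.1, 5.4]
opening: 54.4
```

Stop contact (7 N, at the predicted place). Next: ease, release and lift away.

{"op": "arm_command", "data": {
  "series": [
    [0, 0, 0, 0, 0, 0, 0],
    [0, 0, 0, 0, 0, 0, 0],
    [0, 0, 0, 0, 0, 0, 1],
    [0, 0, 0, 0, 0, 0, 1],
    [0, 0, 0, 0, 0, 0, 1],
    [0, 0, 0, 0, 0, 0, 1],
    [0, 0, 0, 0, 0, 0, 1]
  ]
}}

```text
t: 21.63
eef_pos: [552.2, -204.5, 11.1]
tool_rot: [2.429, 1.991, 0.007]
force: [0.2, -0.4, 0.7]
opening: 85.8
```

{"op": "arm_command", "data": {
  "series": [
    [0, 0, -0.06, 0, 0, 0, 1],
    [0, 0, -0.18, 0, 0, 0, 1],
    [0, 0, -0.3, 0, 0, 0, 1],
    [0, 0, -0.42, 0, 0, 0, 1],
    [0, 0, -0.54, 0, 0, 0, 0.5],
    [0.2, 0, -0.56, 0, 0, 0, 0],
    [0.35, 0, -0.56, 0, 0, 0, 0],
    [0.35, 0, -0.56, 0, 0, 0, 0]
  ]
}}

```text
t: 22.3
eef_pos: [573.3, -99.4, 181.0]
tool_rot: [2.427, 1.992, 0.012]
force: [-0.6, -0.1, -0.9]
opening: 38.7
```

Run:
```python
from edges import *
show()
S=arm.grab_frame('scene');T=arm.grab_frame('top')
j=np.array([.206,.9785]);n=np.array([.9785,-.206])
for nm,im,roi in(("scene",S,(90,250,200,350)),("top",T,(290,395,190,250))):
    m=red(im,roi); k=cv2.findContours(m.astype(np.uint8),cv2.RETR_EXTERNAL,cv2.CHAIN_APPROX_NONE)[0]
    if not k: continue
    c=max(k,key=cv2.contourArea)
    P=np.array([at_z(nm,p[0],35)[:2] for p in c]); print(nm,"j",(P@j).min(),(P@j).max(),"n",(P@n).min(),(P@n).max()); sides(nm,red(im,roi),35)
print(rel(532.5,-298.4,190,-11.25))
cv2.imwrite('pics/s8.png',np.vstack([cv2.resize(S[220:340,100:250],(600,480),interpolation=2),cv2.resize(T[190:250,290:440],(600,120*2),interpolation=2)])[:600])
```

```text
t 22.3 p [573.3 -99.4 181. ] phi -11.25 tilt [0.01 0.  ] F [-0.6 -0.1 -0.9] op 38.7
scene j -148.5326286976297 -64.29556779762868 n 556.1288480790089 611.5746025858634
scene len 56.0 n 5 ang 156.57 pt [ 554.14 -265.92]
scene len 83.0 n 26 ang 76.19 pt [ 574.09 -235.08]
scene len 56.0 n 13 ang 166.76 pt [ 561.26 -184.56]
scene len 83.0 n 19 ang 80.97 pt [ 524.55 -212.6 ]
top j -211.20475222031124 -134.69185187173844 n 557.0459479467503 607.601219732637
top len 76.1 n 25 ang 79.14 pt [ 555.94 -303.38]
top len 50.6 n 10 ang 171.55 pt [ 542.41 -254.83]
top len 76.1 n 22 ang 77.43 pt [ 511.26 -283.45]
[-0.6792, -0.0047, -0.0362, 0.0007, -0.0006, 0.0006]
```

View pics/s8.png

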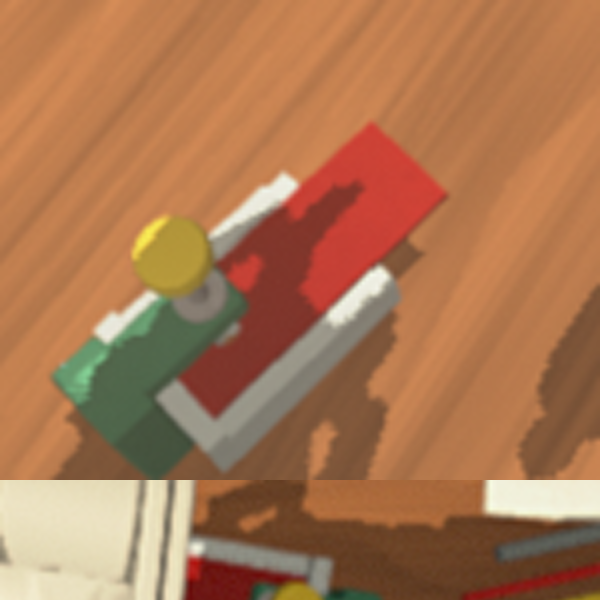

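Picture 11: the sheet lies between the rails up to the stop, gripper clear, knob up. The outer end at j=−64 and the hole end at −211 match the seated values. Next: go over the knob.

{"op": "arm_command", "data": {
  "series": [
    [-0.08, 0, -0.03, 0, 0, 0, 0],
    [-0.2, 0, -0.036, 0, 0, 0, 0],
    [-0.33, -0.002, -0.036, 0, 0, 0, 0],
    [-0.46, -0.003, -0.036, 0, 0, 0, 0],
    [-0.58, -0.005, -0.036, 0, 0, 0, 0],
    [-0.66, -0.005, -0.036, 0, 0, 0, 0],
    [-0.679, -0.005, -0.036, 0, 0, 0, 0],
    [-0.679, -0.005, -0.036, 0, 0, 0, 0]
  ]
}}

```text
t: 23.07
eef_pos: [531.2, -301.0, 189.3]
tool_rot: [2.429, 1.992, 0.008]
force: [-0.4, 0.7, -0.1]
opening: -0.0
```

{"op": "arm_command", "data": {
  "series": [
    [0, 0, 0, 0, 0, 0, 0],
    [0, 0, 0, 0, 0, 0, 0]
  ]
}}

```text
t: 23.23
eef_pos: [530.9, -300.5, 189.0]
tool_rot: [-2.428, -1.993, -0.007]
force: [0.8, 0.3, -0.3]
opening: -0.0
```

```bash
python3 -c "
from h import *
show();print(rel(532.5,-298.4,153,-11.25),rel(532.5,-298.4,109,-11.25))"
```

```text
t 23.23 p [ 530.9 -300.5  189. ] phi -11.26 tilt [0.003 0.003] F [ 0.8  0.3 -0.3] op -0.0
[0.0075, 0.0034, 0.1199, 0.0004, -0.0006, -0.0] [0.007, 0.003, 0.2666, 0.0004, -0.0006, -0.0]
```

{"op": "arm_command", "data": {
  "series": [
    [0.007, 0.003, 0.05, 0, 0, 0, 0],
    [0.007, 0.003, 0.1, 0, 0, 0, 0],
    [0.007, 0.003, 0.12, 0, 0, 0, 0],
    [0.007, 0.003, 0.135, 0, 0, 0, 0],
    [0.007, 0.003, 0.15, 0, 0, 0, 0],
    [0.007, 0.003, 0.165, 0, 0, 0, 0],
    [0.007, 0.003, 0.18, 0, 0, 0, 0]
  ]
}}

```text
t: 23.82
eef_pos: [533.0, -298.0, 135.7]
tool_rot: [2.427, 1.993, 0.009]
force: [-1.0, 2.9, 4.2]
opening: 0.0
```

{"op": "arm_command", "data": {
  "series": [
    [0, 0, 0.012, 0, 0, 0, 0],
    [0, 0, 0.024, 0, 0, 0, 0],
    [0, 0, 0.036, 0, 0, 0, 0],
    [0, 0, 0.05, 0, 0, 0, 0],
    [0, 0, 0.065, 0, 0, 0, 0],
    [0, 0, 0.08, 0, 0, 0, 0],
    [0, 0, 0.087, 0, 0, 0, 0],
    [0, 0, 0.087, 0, 0, 0, 0]
  ]
}}

```text
t: 24.48
eef_pos: [533.2, -298.1, 111.0]
tool_rot: [2.427, 1.992, 0.01]
force: [-3.8, 2.7, 12.6]
opening: 0.2
```

Bottomed at z = 111.0, exactly full stroke. Withdraw and check.

{"op": "arm_command", "data": {
  "series": [
    [0, 0, -0.02, 0, 0, 0, 0],
    [0, 0, -0.1, 0, 0, 0, 0],
    [0, 0, -0.2, 0, 0, 0, 0],
    [0, 0, -0.3, 0, 0, 0, 0],
    [0.3, 0, -0.35, 0, 0, 0, 0],
    [0.6, 0, -0.35, 0, 0, 0, 0],
    [0.9, 0, -0.35, 0, 0, 0, 0],
    [1, 0, -0.35, 0, 0, 0, 0]
  ]
}}

```text
t: 25.15
eef_pos: [565.6, -134.9, 213.3]
tool_rot: [2.427, 1.989, 0.011]
force: [0.6, -0.1, -0.6]
opening: -0.0
```

{"op": "arm_command", "data": {
  "series": [
    [0.2, 0, 0, 0, 0, 0, 0],
    [0.5, 0, 0, 0, 0, 0, 0],
    [0.5, 0, 0, 0, 0, 0, 0],
    [0.5, 0, 0, 0, 0, 0, 0],
    [0.5, 0, 0, 0, 0, 0, 0],
    [0.5, 0, 0, 0, 0, 0, 0]
  ]
}}

```text
t: 25.65
eef_pos: [595.6, 13.7, 213.0]
tool_rot: [2.423, 1.993, 0.01]
force: [-0.7, -0.9, 0.2]
opening: -0.0
```

Run:
```python
from edges import *
show()
S=arm.grab_frame('scene');T=arm.grab_frame('top')
j=np.array([.206,.9785]);n=np.array([.9785,-.206])
for nm,im,roi in(("scene",S,(90,250,200,350)),("top",T,(290,395,190,250))):
    m=red(im,roi); k=cv2.findContours(m.astype(np.uint8),cv2.RETR_EXTERNAL,cv2.CHAIN_APPROX_NONE)[0]; c=max(k,key=cv2.contourArea)
    P=np.array([at_z(nm,p[0],35)[:2] for p in c]); print(nm,"j",(P@j).min(),(P@j).max(),"n",(P@n).min(),(P@n).max()); sides(nm,red(im,roi),35)
kn={}
for nm,im,r_ in(("scene",S,(105,205,255,345)),("top",T,(315,395,195,245))):
    b,g,r=[im[...,i].astype(int) for i in range(3)]; m=np.zeros(b.shape,np.uint8); m[r_[2]:r_[3],r_[0]:r_[1]]=((r>120)&(g>110)&(b<0.55*r))[r_[2]:r_[3],r_[0]:r_[1]]
    k=cv2.findContours(m,cv2.RETR_EXTERNAL,cv2.CHAIN_APPROX_NONE)[0]; c=max(k,key=cv2.contourArea); kn[nm]=cv2.fitEllipse(c)[0]; print(nm,kn[nm])
print("knob",tri(("scene",kn["scene"]),("top",kn["top"])))
cv2.imwrite('pics/s9.png',np.vstack([cv2.resize(S[90:345,90:345],(560,380),interpolation=2),cv2.resize(T[190:250,110:410],(560,200),interpolation=2)]))
```

```text
t 25.65 p [595.6  13.7 213. ] phi -11.14 tilt [0.01 0.  ] F [-0.7 -0.9  0.2] op -0.0
scene j -174.48298564215204 -89.61948842557874 n 556.9629815241552 589.1792288110267
scene len 87.6 n 32 ang 86.47 pt [ 541.7  -246.58]
scene len 28.9 n 7 ang 176.89 pt [ 532.41 -205.5 ]
scene len 87.6 n 12 ang 81.01 pt [ 516.11 -256.36]
top j -211.57789955256362 -63.638378106275766 n 554.6486073113704 610.0547793126829
top len 148.0 n 48 ang 76.89 pt [ 564.75 -264.36]
top len 55.2 n 14 ang 169.32 pt [ 556.75 -183.95]
top len 148.0 n 25 ang 78.44 pt [ 521.4 -227.8]
scene (132.18231201171875, 283.3044128417969)
top (359.88189697265625, 222.37527465820312)
knob (array([ 523.65, -299.75,  140.22]), np.float64(21.34139780667221))
```

View pics/s9.png

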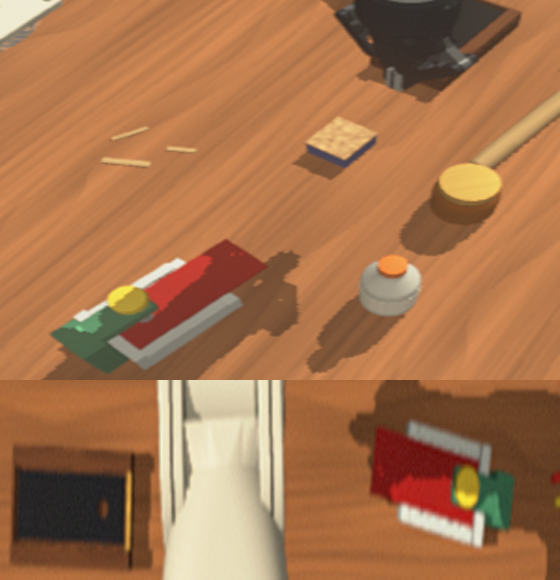

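Picture 12: the knob is down on the arm, red sheet in the jig, black sheet in the tray, rest block bare, jar and glue bottle standing, and the arm is clear. Handing in.

```bash
python3 -c "
from h import *
print(at_z('top',(359.9,222.4),111)); print(arm.close_job())"
```

```text
[ 530.53872041 -298.66917506  111.        ]
the job is handed in; nothing more can be done
None
```

The job is handed in after about 26 s of robot time; no verdict was reported. The red sheet was dragged out to about 48 mm of overhang, pinched and laid on the rest block. It was then regrasped by its other end, set in the jig against the stop, and the knob pushed right down.

**Last checks that agree:**
- **Sheet in the jig:** the top view puts its centreline within about 0.5 mm of the channel's, and its ends within about 1.5 mm of the seated position. It was lowered until it met the bed at the expected height, then pushed to the stop with 7 N.
- **Knob:** the fingertips bottomed at z = 111.0 mm, which is the full 44 mm stroke. The last picture shows the knob down on the green arm.
- **Rest of the scene:** the black sheet is in the tray, the jar and glue bottle are standing, and the arm is clear with its fingers empty. Only part of the hammer's handle shows in the last picture, and it looks undisturbed; none of these was measured.

**Checks that failed or disagreed:**
- The first drag slid over the sheet without moving it. The second, from a little farther in and with slightly less pressure, worked.
- The final two-view fix of the knob was bad (21 mm gap between the rays), most likely because my colour mask picked up other parts in the scene view. The top view alone puts the knob at (531, −299), which matches the jig.
- The network's hole position in flight was about 5 mm off the tool-based estimate, so I relied on the sheet's edges. My final scene-view edge fit of the sheet was spoiled by shadow and not used.

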